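Tuck the dust flap of a stock bin under its lip

ROBOT

A 6-joint arm with a two-finger parallel gripper is mounted at the origin on the work surface. World frame = base frame: x ahead of the robot, y to its left, z up, the work surface at z = 0. Lengths are in m, angles in rad, forces in N, time in s.
With the tool pointing down it reaches from about 0.225 to 0.875 m from the base axis. Payload 3.4 kg.
Tool frame: the origin (TCP) lies between the finger pads; the fingertips stand ahead of it and the grasp point (between the pads) lies 5 mm behind it (env.tcp_to_tips is the z of the fingertips in the tool frame, in m); z points along the fingers, y is the direction in which the jaws open and shut (so a half turn about z gives the same grasp; the last joint's range is limited). The gripper opens to 85 mm and grips with 20 to 120 N. Pads are 22 mm wide; open, the fingers measure 114 mm over their backs; the gripper's body (76 mm by 85 mm) begins 54 mm behind the grasp point. The pads swing forward as they close: fully open they stand 13 mm farther back than shut.
Start: joints at [1.103, 0.276, 1.505, -0, 1.361, -0.121], TCP at [0.195, 0.541, 0.245] pointing down, gripper open.
Joint ranges: [-2.89, 2.89], [-0.75, 2.08], [0.22, 2.7], [-1.18, 4.32], [0.11, 2.71], [-2.7, 2.7]. Speed limits (rad/s): [2.57, 2.57, 3.14, 3.14, 3.14, 3.14].

INTERFACE

Orientations are given as a rotation vector (axis times angle).
In Python, from station import sensors, cams, ticket, env gives the robot as it stands.
- The arm moves only by the tool carry_out, never from a script. Its argument "increments" is a list of rows, each a list of 3 entries, a list of its own where there are three numbers: the shift along the tool's x, y, z in cm, then the turn, a rotation vector about the tool's x, y, z in units of 6 degrees (1.0 is 6 degrees), then the finger opening in cm, from 0 to 8.54. In form: [[[x, y, z], [ax, ay, az], jaw], ...]. A call has 1 to 12 rows; each row shifts and turns the commanded pose from where the row before left it, along the tool's axes as they then stand; what a row does not reach is not made up. A row lasts 1/10 s, in which the tool goes at most 50 mm and 8.59 degrees, less where a joint would pass 70% of its speed; a pose out of reach is approached as far as the arm can. A call with a gripper value outside its range is refused whole. The fingers move at their own pace and stop on an object; "squeeze" is the grip in N (left out, the last holds). Time passes only in rows, so rows that do not move let the fingers close. It gives the time, the measured TCP pose, the force and the opening at its end, in the units of the state.
- sensors.get_state(): the state, without advancing time (a new reading comes with each control period).
- cams.get_image(name): name is "side" or "top"; returns (picture, depth): 480x640x3 uint8, blue, green, red; 480x640 float32, m along the optical axis (not along the pixel's ray), 0 where there is no reading.
- cams.camera_info(name): a dict with "intrinsics" (3x3 intrinsics, pixels), "D" ([k1, k2, p1, p2, k3] as OpenCV has them; the pictures are not rectified), "R" (3x3) and "t" (3): a world point X has camera coordinates R X + t. Camera axes: x right, y down, z forward; pixel columns grow to the right and rows downward; lengths in m; the calibration is good to about 2 mm. A picture is of the moment at which its call begins. camera_info takes no time and is no camera call.
- ticket.hand_in(): hands the job in, once; it reports no verdict.
The state is a dict: "t": time; "joint_pos": joint angles; "joint_vel": joint speeds; "joint_torque": joint torques, N m; "tcp_pos": TCP position; "tcp_rot": TCP orientation; "force": force on the tool from outside, world axes, zero at the start; "moment": the same for the moment, N m; "grip_width": finger opening in m.
Only numpy, scipy, OpenCV 4.12 (cv2) and the standard library are available. Lean on these libraries where they do the work, as an engineer would, in place of code of your own. Each camera call takes 0.05 s, during which the arm holds its last target. There are 200 camera calls.

TASK

Close the open stock bin: push its standing white flap over with the fingertips until it lies flat, then, pressing it down, slide it forward (its raised rib gives purchase) until its edge is fully home beneath the blue lip, so that it stays shut when you let go. Only push: do not lift or tip the bin or shove it more than 5 cm from its place, and leave the other things on the bench where they stand.

Things in the scene. Friction and masses are not known exactly. Their poses are not given: they have to be found in the camera images.
- bin: the open stock bin: blue plastic, loose on the table, about 2 kg with its bolts, 190 mm long (its x), 130 mm wide (its y), side walls 73 mm high, front wall at x = +95 mm 93 mm high. Origin: centre of its underside; x points from the hinge end (which faces the robot) to the end with the retaining lip, z up. It slides on the table at roughly 10 N of sideways push
- flap_fold (a joint): rad, the angle of the white flap above level: 0 = flat over the bin, about 1.2 to 1.55 at the start (standing up at the hinge end), hard stop at -0.04. A weak spring (0.12 N m/rad, at rest at 1.35, plus 0.05 N m friction) lifts the flap again when let go: about 2 N pressed on the rib's place keeps it flat. Turns about bin_hinge
- flap_slide (a joint): m, how far the flap has been slid along its own length in its slotted hinge, away from the hinge: 0 = back (start), 0.026 = hard stop, fully home. Stiff by 1.5 N of friction; stays where it is left. Folded flat, the flap's edge is 8 mm short of the lip at 0, level with the lip's rear edge at 0.008 and 18 mm beneath the lip at 0.026. If it is slid more than 8 mm before it is down it lands on top of the lip
- bin_hinge (a point): middle of the hinge axis, fixed on the bin at x = -88 mm, z = 82 mm; the axis runs along the bin's y; axes as the bin's
- bin_lip (a point): middle of the lip's rear lower edge, on the bin at x = +70 mm, z = 89 mm. The lip is a level blue strip 4 mm thick (z 89 to 93 mm), 100 mm wide, from the top of the front wall 25 mm back towards the hinge; the flap's edge belongs beneath it, before the front wall
- flap_edge (a point): middle of the flap's free edge, at mid-thickness, 150 mm from the hinge axis when flap_slide is 0. The flap is white, 4 mm thick (its mid-plane passes through the hinge axis), 118 mm wide, from 16 mm off the hinge axis on (it slides over a thin white hinge leaf that fills the gap), its last 24 mm an 80 mm wide tongue. Axes: x from hinge to free edge, z out of the face that is the top when folded and that faces the robot while the flap stands up
- flap_rib (a point): foot of the thumb rib's hinge-side face, in the middle, on the flap's outer (top) face, 118 mm from the hinge axis when flap_slide is 0. The rib stands 9 mm up from the face, is 6 mm thick and 70 mm wide across the flap; fingertips set on the flap behind it can push the flap along. Axes as flap_edge
- shut_bin: a second, identical blue bin (190 x 130 x 93 mm, 2 kg, its closed flap a rigid part of it) whose white flap is already tucked under its lip, beside the open bin; origin: centre of its underside
- carton: brown cardboard carton 150 x 115 x 85 mm high beside the open bin; origin: centre of its underside
- marker: white and black marker pen lying on the table beyond the bin's lip end, 135 mm long along its x, 17 mm thick; origin: underside, mid-length
- tape_roll: empty cardboard tape core lying flat beyond the bin, 90 mm across, 45 mm high; origin: centre of its underside
- screwdriver: screwdriver lying on the table out to the -y side of the open bin; origin: underside, under the middle of the tool
- hex_bolt: steel bolt standing on its 24 mm head, 65 mm high, beyond the bin; origin: centre of its underside
- mug: white mug, 80 mm across, 92 mm high, out to the +y side of the open bin; origin: centre of its underside

How it is judged:
By the outcome, as a careful person would: the job done as asked, in the order asked, and still so for the second after the job is handed in, with the robot touching nothing.
It also fails if it takes over 42 s, if anything falls off the work surface, if the arm or the gripper's body presses on something with over 40 N, if the wrist force passes 120 N, or if a joint passes its speed limit or range.

## Working session

There is one attempt and no reset: what is moved stays moved. The work goes in short steps, Python scripts to look and compute and a tool call to move; the robot and the scene stay as the last step left them, time stands still between calls to the robot, and variables do not carry over. Pictures are saved under pics/ and viewed, about 8 in all and at most 12, crops included, and the job is handed in when it is done.

Besides the shell and the picture viewer there is one more tool, called after "Call:" as a command line: name --argument value ..., lists and objects as JSON in quotes. carry_out: Moves the arm, as the interface text tells. Its arguments: {"type":"object","properties":{"increments":{"type":"array","items":{"type":"array"}},"squeeze":{"type":"number"}},"required":["increments"]}

```bash
mkdir -p pics; ls
python3 - <<'E'
from station import sensors,cams,env
import cv2,numpy as np
print(sensors.get_state()); print(env.tcp_to_tips)
for n in("side","top"):
    im,d=cams.get_image(n); cv2.imwrite(f"pics/{n}0.png",im); np.savez(f"pics/{n}0.npz",im=im,d=d)
    print(n,cams.camera_info(n))
E
```

```text
pics
{'t': 0.0, 'joint_pos': array([ 1.10301935e+00,  2.76560637e-01,  1.50614271e+00,  3.04449807e-05,
        1.36069717e+00, -1.20998908e-01]), 'joint_vel': array([ 0.00121462,  0.0006501 ,  0.00035637, -0.00032541,  0.00268785,
       -0.00080275]), 'joint_torque': array([ 1.14549031e-03, -4.16777551e+01, -2.45807683e+01, -3.47126888e-04,
        1.11277570e-02, -2.25078367e-06]), 'tcp_pos': array([0.19518815, 0.54031572, 0.24445547]), 'tcp_rot': array([-5.41906696e-01, -3.09393918e+00,  2.70357902e-03]), 'force': array([ 0.06916696, -0.45384567, -0.31875954]), 'moment': array([-0.01787814, -0.03508349, -0.03769032]), 'grip_width': 0.0856501945096266}
0.014
side {'intrinsics': array([[623.37841894,   0.        , 322.92437379],
       [  0.        , 623.37841894, 237.9140975 ],
       [  0.        ,   0.        ,   1.        ]]), 'D': array([-0.19833341,  0.        ,  0.        ,  0.        ,  0.        ]), 'R': array([[ 0.9157739 , -0.40151735, -0.01191539],
       [-0.31912258, -0.70919347, -0.62865364],
       [ 0.24396502,  0.57950707, -0.77759412]]), 't': array([-0.5505364 ,  0.31000117,  1.18639311])}
top {'intrinsics': array([[617.14451555,   0.        , 331.61296504],
       [  0.        , 617.14451555, 251.23953018],
       [  0.        ,   0.        ,   1.        ]]), 'D': array([-0.03457156,  0.        ,  0.        ,  0.        ,  0.        ]), 'R': array([[-0.02705717, -0.99960848,  0.0071265 ],
       [-0.99314839,  0.02607017, -0.11391494],
       [ 0.11368455, -0.01015989, -0.99346495]]), 't': array([0.08002757, 0.62108199, 1.31980945])}
```

View pics/side0.png

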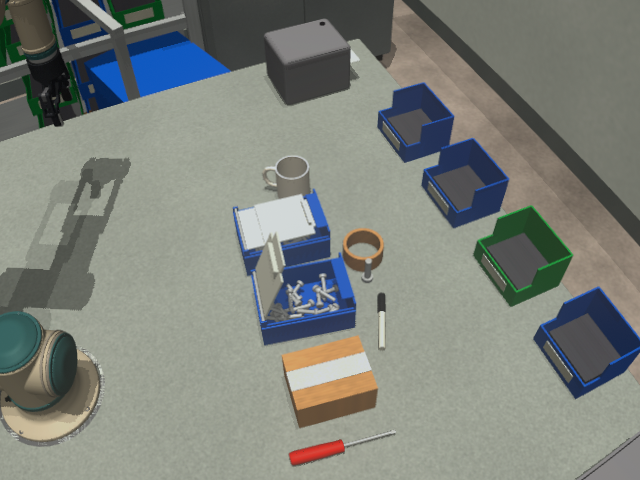

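View pics/top0.png

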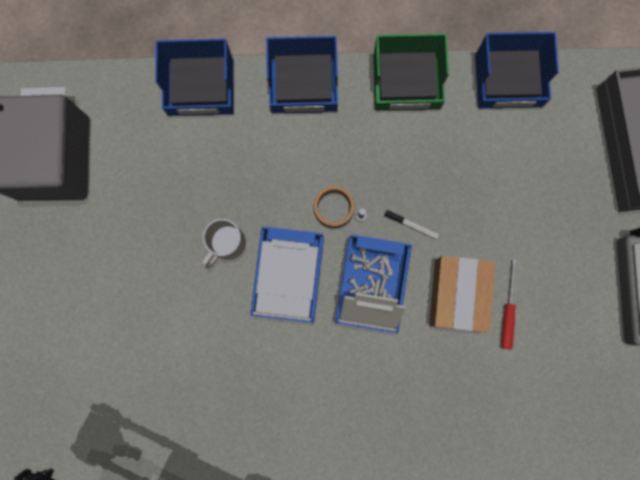

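The side view shows the open bin at about (305,300) with its flap standing. The carton is at (330,380) on its -y side and the shut bin at (285,230) on its +y side. In the top view the open bin is at (375,285), its flap top edge near y=297 and its rib near (375,306).

```bash
cat > h.py <<'E'
import cv2,numpy as np
from station import cams,sensors
from scipy.spatial.transform import Rotation as Ro
def cloud(n,im=None,d=None):
    if im is None: im,d=cams.get_image(n)
    c=cams.camera_info(n); K=c["intrinsics"]
    v,u=np.mgrid[0:480,0:640]
    p=cv2.undistortPoints(np.stack([u,v],-1).reshape(-1,1,2).astype(np.float32),K,c["D"]).reshape(480,640,2)
    P=np.concatenate([p,np.ones((480,640,1))],-1)*d[...,None]
    W=(P-c["t"])@c["R"]; W[d==0]=np.nan
    hsv=cv2.cvtColor(im,cv2.COLOR_BGR2HSV)
    blue=(hsv[...,0]>100)&(hsv[...,0]<130)&(hsv[...,1]>130)
    white=(hsv[...,1]<50)&(hsv[...,2]>110)
    return im,W,blue,white,hsv
E
python3 - <<'E'
from h import *
np.set_printoptions(precision=4,suppress=True)
z=np.load("pics/top0.npz"); im,W,b,w,hsv=cloud("top",z["im"],z["d"])
roi=np.zeros((480,640),bool); roi[225:345,325:425]=1
m=roi&b&(W[...,2]>.05)&(W[...,2]<.11)
lo=W[m][:,:2].astype(np.float32); r=cv2.minAreaRect(lo*1000); print("rect mm",r, m.sum()); print(cv2.boxPoints(r))
lip=roi&b&(W[...,2]>.085); print("lip/front z",np.median(W[lip],0),lip.sum())
f=roi&(W[...,2]>.115)&(W[...,2]<.3)
F=W[f]; print("flap n",f.sum(),F.min(0),F.max(0))
v,u=np.where(f); print("px",u.min(),u.max(),v.min(),v.max())
c=np.median(F,0);_,s,V=np.linalg.svd(F-F.mean(0),full_matrices=False);print("centre",F.mean(0),"normal",V[2],s/np.sqrt(len(F)))
top=F[F[:,2]>F[:,2].max()-.012];print("topedge",top.mean(0))
z=np.load("pics/side0.npz"); im,W,b,w,hsv=cloud("side",z["im"],z["d"])
roi[:]=0; roi[225:350,240:365]=1
x,y=r[0][0]/1e3,r[0][1]/1e3
near=(abs(W[...,0]-x)<.13)&(abs(W[...,1]-y)<.085)
m=near&b&(W[...,2]>.05)&(W[...,2]<.11)&roi; print("side rect",cv2.minAreaRect(W[m][:,:2].astype(np.float32)*1000),np.nanmax(W[m][:,2]))
F=W[near&roi&(W[...,2]>.115)&(W[...,2]<.3)];_,s,V=np.linalg.svd(F-F.mean(0),full_matrices=False);print("side flap",len(F),F.mean(0),V[2],F.max(0))
E
```

```text
rect mm ((548.6243896484375, -22.492080688476562), (134.19935607910156, 183.70376586914062), 79.25910186767578) 1007
[[ 445.8765  -71.2979]
 [ 626.3618 -105.5344]
 [ 651.3723   26.3138]
 [ 470.887    60.5503]]
lip/front z [ 0.6268 -0.0381  0.0922] 545
flap n 1393 [ 0.461  -0.0723  0.1151] [0.5217 0.0489 0.225 ]
px 341 405 293 324
centre [ 0.4922 -0.0118  0.1738] normal [-0.9209  0.1791  0.3462] [0.0349 0.0327 0.0025]
topedge [ 0.511  -0.0162  0.2197]
side rect ((545.9779663085938, -23.34331512451172), (139.09442138671875, 188.97865295410156), 78.8031005859375) 0.10150834653564342
side flap 1271 [ 0.4907 -0.0164  0.1718] [-0.9263  0.1736  0.3344] [0.5216 0.0525 0.2261]
```

```bash
cat > go.py <<'E'
# args: triples X Y Z(mm, tips in hinge frame) tilt(deg) nrows ; prints rows, greedily rounded
import sys; from h import *
H=np.array([.461,-.0064,.082]); yaw=np.radians(-10.9)
B=Ro.from_euler('z',yaw); s=sensors.get_state()
def tool(a):
    a=np.radians(a); c,n=np.cos(a),np.sin(a)
    return B*Ro.from_matrix(np.array([[-c,0,n],[0,1,0],[-n,0,-c]]))
p=s["tcp_pos"]; R=Ro.from_rotvec(s["tcp_rot"]); T=.014
tip=B.inv().apply(p+R.apply([0,0,T])-H)*1000
z=B.inv().apply(R.apply([0,0,1])); print("t",s["t"],"tip",tip.round(1),"tilt",np.degrees(np.arctan2(z[0],-z[2])).round(1),"yawerr",np.degrees((R*tool(np.degrees(np.arctan2(z[0],-z[2]))).inv()).as_rotvec()).round(1),"F",B.inv().apply(s["force"]).round(1))
a=list(map(float,sys.argv[1:]))
rows=[]
while a:
    X,Y,Z,al,n=a[:5]; a=a[5:]; n=int(n)
    R1=tool(al); p1=H+B.apply(np.array([X,Y,Z])/1000)-R1.apply([0,0,T]); p0=p.copy(); R0=R; dr=(R0.inv()*R1).as_rotvec()
    for i in range(1,n+1):
        pt=p0+(p1-p0)*i/n; Rt=R0*Ro.from_rotvec(dr*i/n)
        d=np.round(R.inv().apply(pt-p)*100,2); r=np.round(np.degrees((R.inv()*Rt).as_rotvec())/6,2)
        rows.append([d.tolist(),r.tolist(),0]); p=p+R.apply(d/100); R=R*Ro.from_rotvec(np.radians(r*6))
if rows: print(len(rows),str(rows).replace(" ",""))
E
python3 go.py -70 0 85 45 14
```

```text
t 0.1 tip [-364.4  486.6  148.5] tilt -0.0 yawerr [-0.1  0.  -9. ] F [ 0.3 -0.4  0.3]
14 [[[-2.55,-3.12,0.49],[-0.04,-0.53,-0.1],0],[[-2.48,-3.14,0.61],[-0.05,-0.54,-0.1],0],[[-2.42,-3.17,0.74],[-0.04,-0.53,-0.1],0],[[-2.34,-3.21,0.85],[-0.04,-0.54,-0.1],0],[[-2.25,-3.23,0.97],[-0.05,-0.53,-0.1],0],[[-2.16,-3.25,1.08],[-0.04,-0.54,-0.11],0],[[-2.06,-3.29,1.18],[-0.04,-0.53,-0.1],0],[[-1.95,-3.32,1.28],[-0.04,-0.54,-0.1],0],[[-1.85,-3.33,1.38],[-0.05,-0.53,-0.1],0],[[-1.73,-3.37,1.45],[-0.04,-0.54,-0.1],0],[[-1.61,-3.39,1.54],[-0.04,-0.53,-0.1],0],[[-1.49,-3.41,1.61],[-0.05,-0.54,-0.1],0],[[-1.37,-3.44,1.67],[-0.04,-0.53,-0.1],0],[[-1.23,-3.45,1.72],[-0.04,-0.54,-0.1],0]]
```

Call:
carry_out --increments '[[[-2.5,-3.1,0.5],[-0.04,-0.53,-0.1],0],[[-2.5,-3.1,0.6],[-0.05,-0.54,-0.1],0],[[-2.4,-3.2,0.7],[-0.04,-0.53,-0.1],0],[[-2.3,-3.2,0.9],[-0.04,-0.54,-0.1],0],[[-2.2,-3.2,1.0],[-0.05,-0.53,-0.1],0],[[-2.2,-3.2,1.1],[-0.04,-0.54,-0.1],0],[[-2.1,-3.3,1.2],[-0.04,-0.53,-0.1],0],[[-1.9,-3.3,1.3],[-0.04,-0.54,-0.1],0],[[-1.8,-3.3,1.4],[-0.05,-0.53,-0.1],0],[[-1.7,-3.4,1.4],[-0.04,-0.54,-0.1],0]]' --squeeze 20

```text
t: 1.1
tcp_pos: [0.3278, 0.1616, 0.195]
tcp_rot: [0.305, 2.561, -0.069]
force: [1.4, -0.5, -0.3]
grip_width: 0.0002
```

```bash
python3 go.py -70 0 85 45 6
```

```text
t 1.1 tip [-155.1  139.6  101.2] tilt 32.3 yawerr [ 0.8 -0.2 -2.5] F [ 1.5 -0.2 -0.3]
6 [[[-1.1,-2.27,1.02],[-0.03,-0.35,-0.07],0],[[-1.05,-2.28,1.05],[-0.02,-0.35,-0.06],0],[[-1.0,-2.3,1.08],[-0.03,-0.36,-0.07],0],[[-0.93,-2.3,1.11],[-0.02,-0.35,-0.07],0],[[-0.88,-2.31,1.15],[-0.03,-0.35,-0.07],0],[[-0.82,-2.32,1.16],[-0.02,-0.35,-0.06],0]]
```

Call:
carry_out --increments '[[[-1.1,-2.3,1.0],[0,-0.35,-0.06],0],[[-1.0,-2.3,1.0],[0,-0.35,-0.06],0],[[-1.0,-2.3,1.1],[0,-0.35,-0.06],0],[[-0.9,-2.3,1.1],[0,-0.35,-0.06],0],[[-0.9,-2.3,1.1],[0,-0.35,-0.06],0],[[-0.8,-2.3,1.2],[0,-0.35,-0.06],0],[[0,0,0],[0,0,0],0]]'

```text
t: 1.8
tcp_pos: [0.3789, 0.0043, 0.1761]
tcp_rot: [0.253, 2.352, -0.119]
force: [0.7, -0.5, -0.2]
grip_width: 0.0
```

```bash
python3 go.py -70 0 85 45 2
python3 - <<'E'
from h import *
im,W,b,w,hsv=cloud("side"); cv2.imwrite("pics/side1.png",cv2.resize(im[180:380,200:440],None,fx=3,fy=3))
E
```

```text
t 1.8 tip [-72.8  -5.4  84.1] tilt 44.6 yawerr [-0.6  0.1 -1.6] F [ 0.8 -0.4 -0.2]
2 [[[-0.12,0.26,0.06],[-0.13,-0.03,-0.06],0],[[-0.12,0.25,0.06],[-0.13,-0.03,-0.06],0]]
```

View pics/side1.png

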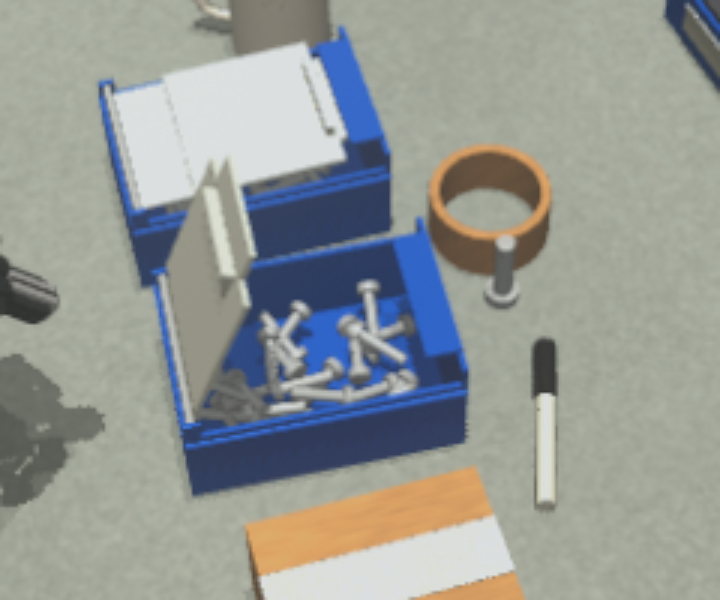

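The side crop shows the closed fingertips at crop (50,300), behind and level with the middle of the standing flap. The way is clear, so I start folding.

```bash
cat > fold.py <<'E'
# waypoints for go.py: fold from th0 to th1 (deg) in k steps, n rows each, far corner at radius u, press depth q mm
import sys,numpy as np
t0,t1,k,n,u,q=map(float,sys.argv[1:]); o=[]
for t in np.linspace(t0,t1,int(k)):
    r=np.radians(t); a=max(0,.6*r); c=u*np.array([np.cos(r),np.sin(r)])+(2-q)*np.array([-np.sin(r),np.cos(r)])-11*np.array([np.cos(a),np.sin(a)])
    o+=[c[0],0,c[1],np.degrees(a),n]
print(*np.round(o,1))
E
python3 go.py 0 0 90 43 4 $(python3 fold.py 72 60 2 2 106 0) $(python3 fold.py 55 45 2 2 106 0)
```

```text
t 1.85 tip [-72.6  -3.2  84.8] tilt 44.7 yawerr [-0.5  0.1 -1.4] F [0.3 0.6 0.2]
12 [[[-1.39,0.11,1.18],[-0.06,0.07,-0.03],0],[[-1.4,0.11,1.17],[-0.05,0.07,-0.02],0],[[-1.41,0.09,1.16],[-0.06,0.07,-0.03],0],[[-1.42,0.08,1.16],[-0.06,0.07,-0.02],0],[[-0.96,0.0,0.63],[0.0,-0.02,-0.0],0],[[-0.97,0.0,0.64],[0.0,-0.02,-0.0],0],[[-0.54,0.0,0.95],[0.0,0.6,-0.0],0],[[-0.6,0.0,0.92],[0.0,0.6,-0.0],0],[[-0.21,0.0,0.4],[0.0,0.25,-0.0],0],[[-0.23,0.0,0.38],[0.0,0.25,-0.0],0],[[-0.36,0.0,0.83],[0.0,0.5,-0.0],0],[[-0.41,0.0,0.8],[0.0,0.5,-0.0],0]]
```

Call:
carry_out --increments '[[[-1.4,0.1,1.2],[-0.06,0.07,-0.03],0],[[-1.4,0.1,1.2],[-0.06,0.07,-0.03],0],[[-1.4,0.1,1.15],[-0.06,0.07,-0.03],0],[[-1.4,0.1,1.15],[-0.06,0.07,-0.02],0],[[-1.0,0,0.6],[0,0,0],0],[[-1.0,0,0.6],[0,0,0],0],[[-0.5,0,0.95],[0,0.6,0],0],[[-0.6,0,0.9],[0,0.6,0],0]]'

```text
t: 2.65
tcp_pos: [0.4947, -0.0035, 0.1814]
tcp_rot: [0.221, 2.513, -0.068]
force: [-0.1, 0.7, 0.3]
grip_width: 0.0003
```

```bash
python3 - <<'E'
from h import *
im,W,b,w,hsv=cloud("side"); cv2.imwrite("pics/side2.png",cv2.resize(im[180:380,200:440],None,fx=3,fy=3))
E
python3 go.py $(python3 fold.py 55 30 6 2 106 0)
```

```text
t 2.7 tip [45.8  9.3 90.8] tilt 35.9 yawerr [ 0.1 -0.   0.9] F [3.2 0.3 1.4]
12 [[[0.06,-0.46,0.47],[0.05,0.24,0.05],0],[[0.05,-0.46,0.48],[0.05,0.24,0.06],0],[[-0.2,-0.0,0.41],[-0.0,0.25,-0.0],0],[[-0.21,-0.0,0.4],[-0.0,0.25,-0.0],0],[[-0.18,-0.0,0.41],[-0.0,0.25,-0.0],0],[[-0.2,-0.0,0.4],[-0.0,0.25,-0.0],0],[[-0.17,-0.0,0.42],[-0.0,0.25,-0.0],0],[[-0.18,-0.0,0.41],[-0.0,0.25,-0.0],0],[[-0.15,-0.0,0.42],[-0.0,0.25,-0.0],0],[[-0.17,-0.0,0.41],[-0.0,0.25,-0.0],0],[[-0.14,-0.0,0.43],[-0.0,0.25,-0.0],0],[[-0.14,-0.0,0.42],[-0.0,0.25,-0.0],0]]
```

View pics/side2.png

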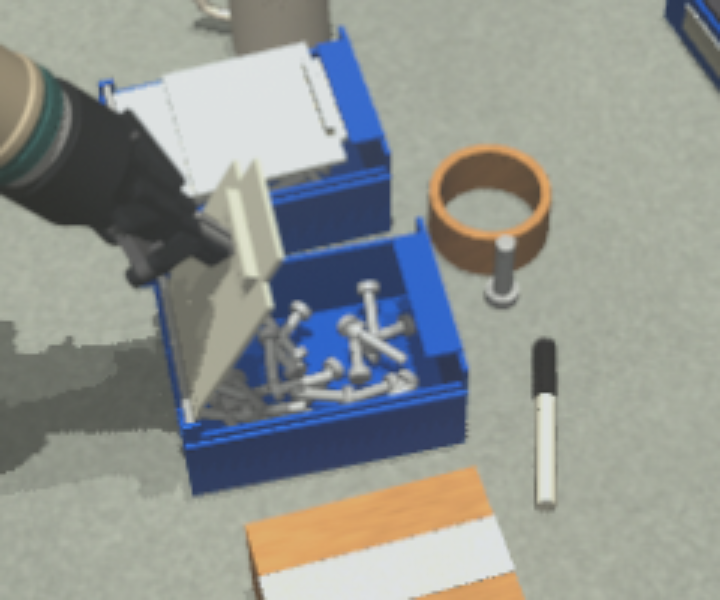

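The crop shows the fingertips on the outer face just hinge-side of the rib (crop 225,250), with the flap turning, slightly to the +y side but well within the rib width. I carry on along the arc.

```bash
sed -i 's/c\[0\],0,c\[1\]/c[0],8,c[1]/' fold.py; python3 go.py $(python3 fold.py 54 14 6 2 108 1)
```

```text
t 2.7 tip [45.8  9.3 90.8] tilt 35.9 yawerr [ 0.1 -0.   0.9] F [3.2 0.3 1.4]
12 [[[-0.09,-0.07,0.58],[0.05,0.29,0.05],0],[[-0.11,-0.06,0.57],[0.05,0.29,0.06],0],[[-0.3,0.0,0.67],[-0.0,0.4,-0.0],0],[[-0.32,0.0,0.66],[-0.0,0.4,-0.0],0],[[-0.25,0.0,0.68],[-0.0,0.4,-0.0],0],[[-0.28,0.0,0.68],[-0.0,0.4,-0.0],0],[[-0.22,0.0,0.69],[-0.0,0.4,-0.0],0],[[-0.25,0.0,0.69],[-0.0,0.4,-0.0],0],[[-0.17,0.0,0.7],[-0.0,0.4,-0.0],0],[[-0.2,0.0,0.69],[-0.0,0.4,-0.0],0],[[-0.13,0.0,0.71],[-0.0,0.4,-0.0],0],[[-0.16,0.0,0.7],[-0.0,0.4,-0.0],0]]
```

Call:
carry_out --increments '[[[-0.1,-0.1,0.6],[0.05,0.3,0.05],0],[[-0.1,0,0.6],[0.05,0.3,0.05],0],[[-0.3,0,0.65],[0,0.4,0],0],[[-0.3,0,0.65],[0,0.4,0],0],[[-0.25,0,0.7],[0,0.4,0],0],[[-0.25,0,0.7],[0,0.4,0],0],[[-0.25,0,0.7],[0,0.4,0],0],[[-0.25,0,0.7],[0,0.4,0],0],[[-0.2,0,0.7],[0,0.4,0],0],[[-0.2,0,0.7],[0,0.4,0],0]]'

```text
t: 3.7
tcp_pos: [0.5424, -0.0147, 0.1312]
tcp_rot: [0.278, 2.904, -0.035]
force: [-1.1, -0.3, 1.4]
grip_width: -0.0002
```

```bash
python3 go.py $(python3 fold.py 14 0 2 4 108 1)
```

```text
t 3.7 tip [84.6  7.2 35.6] tilt 12.9 yawerr [-0.1  0.  -0. ] F [-1.  -0.4  1.4]
8 [[[-0.19,0.02,0.3],[-0.01,0.19,-0.0],0],[[-0.2,0.02,0.29],[-0.0,0.18,-0.0],0],[[-0.2,0.02,0.29],[-0.01,0.19,-0.0],0],[[-0.21,0.02,0.29],[-0.01,0.19,-0.0],0],[[-0.04,-0.0,0.62],[0.0,0.35,-0.0],0],[[-0.07,-0.0,0.62],[0.0,0.35,-0.0],0],[[-0.09,-0.0,0.62],[0.0,0.35,-0.0],0],[[-0.11,-0.0,0.61],[0.0,0.35,-0.0],0]]
```

```bash
python3 go.py $(python3 fold.py 14 0 2 3 103 0) 92 7 -1 0 2
```

```text
t 3.7 tip [84.6  7.2 35.6] tilt 12.9 yawerr [-0.1  0.  -0. ] F [-1.  -0.4  1.4]
8 [[[-0.09,0.03,0.37],[-0.01,0.25,-0.0],0],[[-0.1,0.02,0.36],[-0.01,0.25,-0.0],0],[[-0.11,0.03,0.36],[-0.01,0.25,-0.0],0],[[-0.07,-0.0,0.79],[0.0,0.47,-0.0],0],[[-0.1,-0.0,0.78],[0.0,0.46,-0.0],0],[[-0.14,-0.0,0.78],[0.0,0.47,-0.0],0],[[-0.0,-0.05,0.15],[0.0,-0.0,-0.0],0],[[-0.0,-0.05,0.15],[0.0,-0.0,-0.0],0]]
```

Call:
carry_out --increments '[[[-0.1,0,0.4],[0,0.25,0],0],[[-0.1,0,0.4],[0,0.25,0],0],[[-0.1,0,0.4],[0,0.25,0],0],[[-0.1,0,0.75],[0,0.45,0],0],[[-0.1,0,0.75],[0,0.45,0],0],[[-0.1,0,0.75],[0,0.45,0],0],[[0,0,0.1],[0,0,0],0],[[0,0,0],[0,0,0],0]]'

```text
t: 4.5
tcp_pos: [0.5535, -0.0203, 0.0971]
tcp_rot: [0.306, 3.119, -0.006]
force: [1.1, -0.7, 0.7]
grip_width: 0.0
```

```bash
python3 go.py
python3 - <<'E'
from h import *
im,W,b,w,hsv=cloud("side"); cv2.imwrite("pics/side3.png",cv2.resize(im[180:380,200:440],None,fx=3,fy=3))
E
```

```text
t 4.5 tip [93.6  3.8  1.1] tilt 0.5 yawerr [-0.2  0.  -0.3] F [ 1.3 -0.5  0.7]
```

View pics/side3.png

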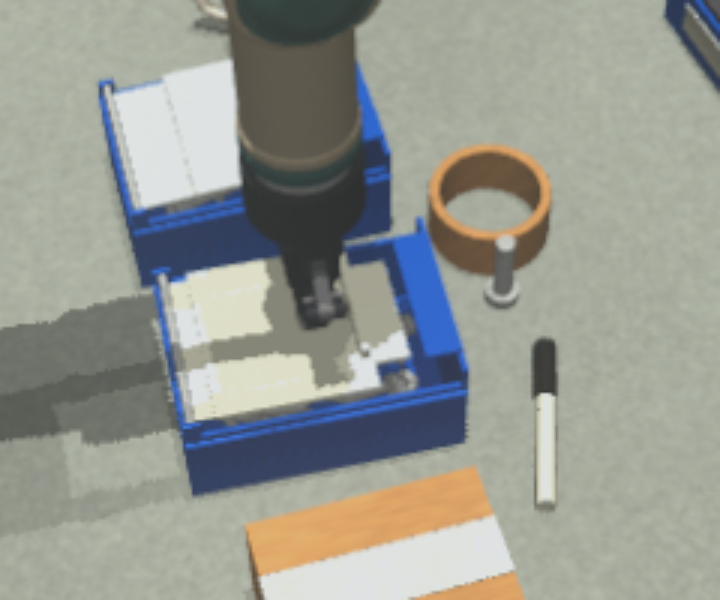

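The crop shows the flap lying flat with its tongue just short of the lip (crop 405,330) and the finger hinge-side of the rib. Next I press down a little.

Call:
carry_out --increments '[[[0,0,0.2],[0,0,0],0],[[0,0,0.2],[0,0,0],0],[[0,0,0.1],[0,0,0],0],[[0,0,0],[0,0,0],0]]'

```text
t: 4.95
tcp_pos: [0.5531, -0.0203, 0.0932]
tcp_rot: [0.306, 3.118, -0.006]
force: [-1.4, -0.2, 6.3]
grip_width: -0.0
```

```bash
python3 go.py
```

```text
t 4.95 tip [93.1  3.7 -2.8] tilt 0.5 yawerr [-0.2  0.  -0.3] F [-1.3 -0.5  6.3]
```

Call:
carry_out --increments '[[[-0.4,0,0],[0,0,0],0],[[-0.4,0,0],[0,0,0],0],[[-0.4,0,0],[0,0,0],0],[[-0.3,0,0],[0,0,0],0],[[0,0,0],[0,0,0],0]]'

```text
t: 5.45
tcp_pos: [0.5683, -0.0233, 0.0928]
tcp_rot: [0.306, 3.118, -0.006]
force: [-0.1, 0.5, 5.3]
grip_width: 0.0002
```

```bash
python3 go.py
```

```text
t 5.45 tip [108.7   3.7  -3.2] tilt 0.5 yawerr [-0.2  0.  -0.3] F [-0.2  0.5  5.3]
```

Call:
carry_out --increments '[[[-0.3,0,0],[0,0,0],0],[[-0.3,0,0],[0,0,0],0],[[-0.3,0,0],[0,0,0],0],[[-0.3,0,0],[0,0,0],0]]'

```text
t: 5.85
tcp_pos: [0.5793, -0.0255, 0.0924]
tcp_rot: [0.306, 3.12, -0.006]
force: [-3.1, 0.7, 3.3]
grip_width: -0.0004
```

Call:
carry_out --increments '[[[-0.2,0,0],[0,0,0],0],[[-0.2,0,0],[0,0,0],0],[[-0.2,0,0],[0,0,0],0],[[0,0,0],[0,0,0],0]]'

```text
t: 6.25
tcp_pos: [0.5859, -0.0269, 0.0924]
tcp_rot: [0.306, 3.119, -0.006]
force: [-0.8, 0.6, 2.8]
grip_width: 0.0003
```

```bash
python3 go.py;  python3 - <<'E'
from h import *
im,W,b,w,hsv=cloud("side"); cv2.imwrite("pics/side4.png",cv2.resize(im[180:380,200:440],None,fx=3,fy=3))
E
```

```text
t 6.25 tip [126.6   3.5  -3.6] tilt 0.5 yawerr [-0.2  0.  -0.3] F [-0.9  0.4  2.8]
```

View pics/side4.png

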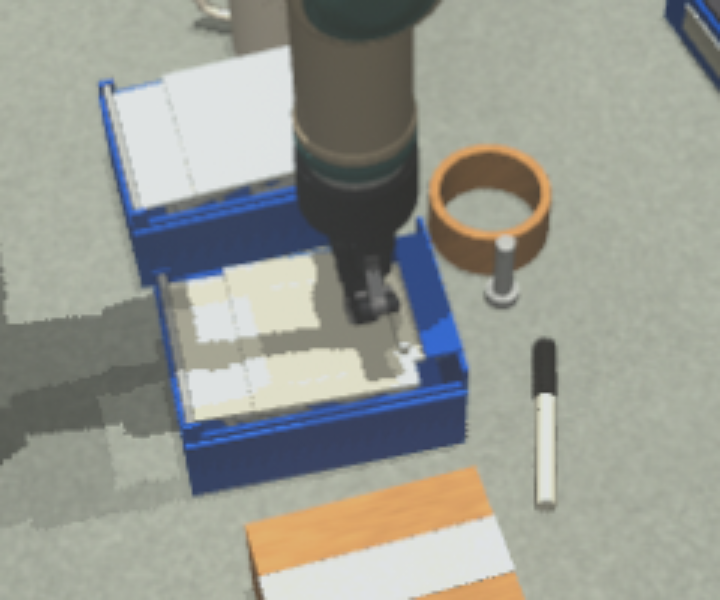

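The crop shows the tongue now under the lip (crop 425,340). The slide is partway and the bin has not moved. I continue to the hard stop.

Call:
carry_out --increments '[[[-0.2,0,0.1],[0,0,0],0],[[-0.2,0,0.1],[0,0,0],0],[[-0.1,0,0],[0,0,0],0],[[0,0,0],[0,0,0],0]]'

```text
t: 6.7
tcp_pos: [0.5897, -0.0276, 0.0908]
tcp_rot: [0.306, 3.121, -0.006]
force: [-4.7, 0.7, 6.7]
grip_width: -0.0003
```

Call:
carry_out --increments '[[[-0.1,0,0],[0,0,0],0],[[-0.1,0,0],[0,0,0],0],[[0,0,0],[0,0,0],0]]'

```text
t: 7.0
tcp_pos: [0.5918, -0.028, 0.0908]
tcp_rot: [0.306, 3.121, -0.006]
force: [-3.3, 0.3, 6.7]
grip_width: 0.0003
```

```bash
python3 go.py
```

```text
t 7.0 tip [132.6   3.5  -5.2] tilt 0.4 yawerr [-0.2  0.  -0.3] F [-3.3 -0.3  6.7]
```

Call:
carry_out --increments '[[[-0.1,0,0],[0,0,0],0],[[-0.1,0,0],[0,0,0],0],[[0,0,0],[0,0,0],0]]'

```text
t: 7.3
tcp_pos: [0.5924, -0.0281, 0.0905]
tcp_rot: [0.306, 3.124, -0.005]
force: [-5.5, 1.0, 7.0]
grip_width: 0.0001
```

Call:
carry_out --increments '[[[-0.1,0,0],[0,0,0],0],[[-0.1,0,0],[0,0,0],0],[[0,0,0],[0,0,0],0]]'

```text
t: 7.6
tcp_pos: [0.5925, -0.0281, 0.0901]
tcp_rot: [-0.306, -3.125, 0.005]
force: [-9.4, 2.4, 8.9]
grip_width: -0.0
```

```bash
python3 go.py
```

```text
t 7.6 tip [133.2   3.5  -5.9] tilt -0.1 yawerr [-0.2  0.  -0.3] F [-9.7  0.6  8.9]
```

The finger stalls at 133 mm, just where the hard stop should be, with the forward force up to 9.7 N, so the flap is home. I release the load and rise.

Call:
carry_out --increments '[[[0.15,0,-0.2],[0,0,0],0],[[0.1,0,-0.2],[0,0,0],0],[[0,0,-0.3],[0,0,0],0],[[0.1,0,-1],[0,0,0],0],[[0.2,0,-2],[0,0,0],0],[[0.5,0,-3],[0,0,0],0],[[2,0,-3],[0,0,0],0],[[3,0,-3],[0,0,0],0],[[4,0,-2],[0,0,0],0],[[4,0,-1],[0,0,0],0],[[4,0,0],[0,0,0],0],[[3,0,0],[0,0,0],0]]'

```text
t: 8.8
tcp_pos: [0.3887, 0.0128, 0.2478]
tcp_rot: [0.305, 3.113, -0.006]
force: [0.6, -0.0, 0.0]
grip_width: -0.0
```

```bash
python3 go.py;  python3 - <<'E'
from h import *
np.set_printoptions(precision=4,suppress=True)
im,W,b,w,hsv=cloud("side"); cv2.imwrite("pics/side5.png",cv2.resize(im[180:380,200:440],None,fx=3,fy=3))
H=np.array([.461,-.0064,.082]); B=Ro.from_euler('z',np.radians(-10.9))
P=B.inv().apply((W-H).reshape(-1,3)).reshape(W.shape)*1000
m=w&(P[...,2]>-15)&(P[...,2]<20)&(abs(P[...,1])<55)&(P[...,0]>15)&(P[...,0]<170)
Q=P[m]; f=Q[Q[:,0]<105]; s,c=np.polyfit(f[:,0],f[:,2],1); print("flap slope",s,c,"max x white",np.percentile(Q[:,0],99.5),len(Q))
rb=Q[Q[:,2]>(s*Q[:,0]+c+5)]; print("rib pts",len(rb),rb[:,0].min() if len(rb) else 0, rb[:,0].max() if len(rb) else 0)
near=(abs(W[...,0]-.5475)<.13)&(abs(W[...,1]+.023)<.085); roi=np.zeros((480,640),bool); roi[225:350,240:365]=1
mm=near&b&(W[...,2]>.05)&(W[...,2]<.11)&roi; print("bin",cv2.minAreaRect(W[mm][:,:2].astype(np.float32)*1000))
E
```

```text
t 8.8 tip [-74.5   5.1 151.8] tilt 0.8 yawerr [-0.2  0.  -0.3] F [0.6 0.1 0. ]
flap slope 0.08711828814679838 -3.5224557368844587 max x white 155.6625614270139 3205
rib pts 91 19.367968002497886 147.2688914679159
bin ((546.0538330078125, -23.58171844482422), (136.14532470703125, 189.2886199951172), 78.82355499267578)
```

View pics/side5.png

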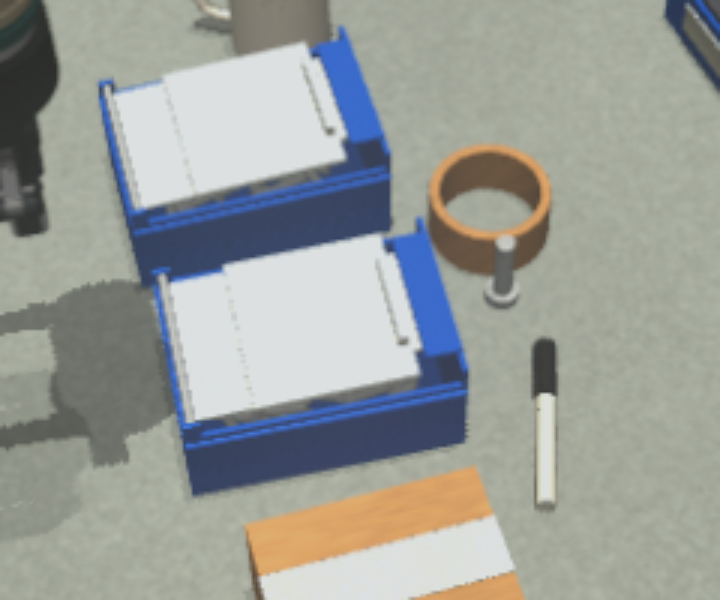

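The crop shows the flap staying down with its tongue under the lip, matching the shut bin. The slope fit of 0.087 is more than expected (about 0.03), so I check once more from the top camera, against the shut bin.

Run:
```python
from h import *
im,W,b,w,hsv=cloud("top"); cv2.imwrite("pics/top6.png",cv2.resize(im[220:340,245:420],None,fx=4.5,fy=4.5,interpolation=cv2.INTER_CUBIC))
for n,x0,x1,yaw in(("shut",250,326,None),("open",334,414,None)):
    roi=np.zeros((480,640),bool); roi[222:338,x0:x1]=1
    k=roi&(W[...,2]>.05)&(W[...,2]<.13); r=cv2.minAreaRect(W[k][:,:2].astype(np.float32)*1000)
    bx=cv2.boxPoints(r); e=bx[1]-bx[0]; f=bx[2]-bx[1]; L=e if np.hypot(*e)>np.hypot(*f) else f; L=L*np.sign(L[0])/np.hypot(*L); S=np.array([-L[1],L[0]])
    q=W[k][:,:2]*1000-np.array(r[0]); X=q@L; Y=q@S; Z=W[k][:,2]*1000; wh=w[k]; c=abs(Y)<30
    print(n,np.round(r[0],1),np.round(r[1],1),"yaw",np.degrees(np.arctan2(L[1],L[0])).round(1),"white x",np.percentile(X[wh&c],[1,99]).round(1))
    print([(int(a),round(float(np.median(Z[c&(abs(X-a)<3)])),1)) for a in range(-90,95,10)])
```

```text
shut [571.2 160.9] [137.1 190.6] yaw -8.1 white x [-88.5  68.3]
[(-90, 83.0), (-80, 79.8), (-70, 79.3), (-60, 81.1), (-50, 79.8), (-40, 84.3), (-30, 85.2), (-20, 85.2), (-10, 86.0), (0, 85.2), (10, 85.4), (20, 85.9), (30, 86.8), (40, 87.0), (50, 87.2), (60, 95.7), (70, 90.1), (80, 92.2), (90, 92.4)]
open [561.4 -15.4] [157.5 216.6] yaw -10.9 white x [-101.4   55.1]
[(-90, 79.5), (-80, 79.5), (-70, 79.7), (-60, 81.3), (-50, 84.7), (-40, 84.5), (-30, 85.6), (-20, 85.4), (-10, 86.6), (0, 86.0), (10, 86.8), (20, 87.1), (30, 86.9), (40, 87.9), (50, 89.5), (60, 92.3), (70, 91.7), (80, 91.9), (90, nan)]
  return _methods._mean(a, axis=axis, dtype=dtype,
  ret = ret.dtype.type(ret / rcount)
```

View pics/top6.png

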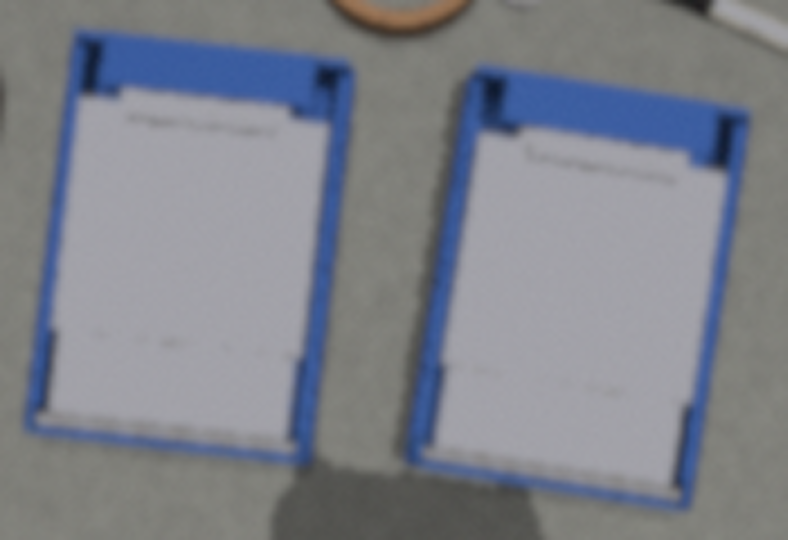

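The two bins look alike from the top. The hinge-side step of the flap is about 82 crop px from the rear edge on both, and the tongue is under the lip on both (shut near (205,95), open near (600,140)). The height profiles match too, so I hand in.

```bash
python3 -c "
from station import ticket; print(ticket.hand_in())"
```

```text
the job is handed in; nothing more can be done
None
```

The bin is shut and the job is handed in, at about 9 s of the 42 s allowed. I folded the flap flat with closed fingertips and pressed it down at 3–9 N. I then slid it forward by its rib until it stalled at 133 mm from the hinge, where the hard stop was expected. The forward force peaked at about 10 N.

**Last checks, with the arm clear and wrist force about 0:**
- **Flap:** it stays down with its tongue under the lip. From the top camera, its slide position and height profile match the shut bin.
- **Bin:** it moved less than 1 mm.
- **Other things on the bench:** they look untouched in the pictures. I did not measure them again.

**Checks that disagreed:**
- **Flap slope:** the side camera gave 0.087, when about 0.03 was expected. The top camera's profile, which has the same small rise as the shut bin, did not support this, so I took it as depth error.
- **Open bin's outline:** the last top-camera fit came out too big (217 x 158 mm), probably because it caught something beyond the bin. I used the side-camera fit for the bin's place instead.

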